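# Lock the filter cover of a bench cooler with its quarter-turn fastener

## Task

The vented filter cover on top of the white bench cooler has one empty slot. Take the blue-handled fastener from the grey rack, line its crossbar up with the slot, push it fully home so that its flange is flush on the cover, then turn it a quarter turn (either way) so that it locks, and let go of it. Leave the yellow and white plugs alone in the rack.

Things in the scene. Friction and masses are not known exactly. Their poses are not given: they have to be found in the camera images.
- blue_fastener: Blue-handled fastener, 60 g, upright in one of 3 holes (90 mm apart) of a grey rack. Origin: centre of underside of its steel flange (52 mm across, 5 thick), on the rack top 45 mm above the table; z up. Bar handle along own x: 46 long, 16 wide, top 37 above origin. Below: 10 mm shank, crossbar at its foot along own x (parallel to handle), 34 long, 8 wide, 11 to 18 below origin. Half-turn symmetric.
- slot (a point): Centre of the empty slot's mouth, on the aluminium cover of the fixed white cooler (260x340 mm; cover 108 mm up). z up; slot 44 long (x), 18 wide (y), plate 8 thick, 23 mm space below. Fastener enters with handle along x; home = its origin here, flange on cover; locked = handle across (along y). No spring, stop or detent: stays where left. A fixed black-handled one stands 145 mm along +x.
- yellow_plug: Blanking plug, not to be used: handle and flange like the blue fastener's, but yellow handle and a smooth round pin 20 mm across, 18 mm long, in place of the crossbar. Stands in another hole of the rack. Origin: centre of the underside of its flange; z up, x along the handle.
- white_plug: Blanking plug, not to be used: handle and flange like the blue fastener's, but white handle and a smooth round pin 20 mm across, 18 mm long, in place of the crossbar. Stands in another hole of the rack. Origin: centre of the underside of its flange; z up, x along the handle.

How it is judged (in metres and radians):
On the way:
1. the blue fastener is pushed home in the slot, flange within 4 mm of the cover (horizontal distance between blue_fastener and slot below 0.014 m and z of blue_fastener in the frame of slot below 0.004 m and angle between blue_fastener's own z axis and vertical below 0.15 rad), for 0.1 s.
At the end, for the whole second after the job is handed in: Blue fastener home in the slot: flange within 4 mm of the cover, within 14 mm of the slot centre, upright within 8 deg, crossbar at least 65 deg off the slot's length, released, at rest; yellow and white plugs upright in the rack, moved under 20 mm (all of step 1 and angle between the x axis of blue_fastener and the x axis of slot, either way round above 1.13 rad and linear speed of blue_fastener below 0.02 m/s and angular speed of blue_fastener below 0.2 rad/s and contact force between the fingers and blue_fastener below 0.1 N and distance of each of yellow_plug, white_plug from where it was at the start of the episode below 0.02 m and angle between each of yellow_plug, white_plug's own z axis and vertical below 0.2 rad); the robot touches nothing.
It fails at once if a plug is lifted out of the rack or pushed more than 30 mm (distance of any of yellow_plug, white_plug from where it was at the start of the episode above 0.03 m).
It also fails if it takes over 42 s, if anything falls off the work surface, if the arm or the gripper's body presses on something with over 40 N, if the wrist force passes 120 N, or if a joint passes its speed limit or range.

## Robot

A 7-joint arm with a two-finger parallel gripper is mounted at the origin on the work surface. World frame = base frame: x ahead of the robot, y to its left, z up, the work surface at z = 0. Lengths are in m, angles in degrees, forces in N, time in s.
With the tool pointing down it reaches from about 0.4 to 0.875 m from the base axis. Payload 4.4 kg.
Tool frame: the origin (TCP) lies midway between the tips of the shut fingers; the grasp point (between the pads) lies 19 mm behind it (arm.pinch_z is the distance from the TCP to the grasp point, in m); z points along the fingers, y is the direction in which the jaws open and shut (so a half turn about z gives the same grasp; the last joint's range is limited). The gripper opens to 85 mm and grips with 20 to 120 N. Pads are 22 mm wide; open, the fingers measure 114 mm over their backs; the gripper's body (76 mm by 85 mm) begins 54 mm behind the grasp point. The pads swing forward as they close: fully open they stand 13 mm farther back than shut.
Start: joints at [-71.723, 36.005, 2.206, 86.941, -1.547, 57.084, -1.146], TCP at [0.244, 0.602, 0.231] pointing down, gripper open.
Joint ranges: [-175.42, 175.42], [-21.48, 121.26], [-71.46, 75.88], [10.55, 141.38], [-63.04, 243.04], [13.31, 113.54], [-168.57, 168.57]. Speed limits (degrees/s): [147.25, 147.25, 180, 180, 180, 180, 180].

## Interface

Orientations are given as [roll, pitch, yaw] about the fixed x, y, z axes, in that order (R = Rz(yaw) Ry(pitch) Rx(roll)).
In Python, from plant import arm, optics, order, spotter gives the robot as it stands.
- The arm moves only by the shell command python3 -m creep 'ROWS' [FORCE]. ROWS is JSON, one flat list of numbers, 7 for each row, row after row: the shift along the tool's x, y, z in mm, then the turn, a rotation vector about the tool's x, y, z in degrees, then the closure, from 0 (fully open) to 1 (shut). A call has 1 to 12 rows; each row is the pose to reach, as a shift and turn from the pose commanded when the call began, along the tool's axes at that moment; what a row does not reach only later rows make up. A row lasts 1/10 s, in which the tool goes at most 50 mm and 8.59 degrees, less where a joint would pass 70% of its speed; a pose out of reach is approached as far as the arm can. A call with a gripper value outside its range is refused whole. The fingers move at their own pace and stop on an object; FORCE is the grip in N (left out, the last holds). Time passes only in rows, so rows that repeat a pose let the fingers close. It gives the time, the measured TCP pose, the force and the opening at its end, in the units of the state.
- arm.get_obs(): the state, without advancing time (a new reading comes with each control period).
- optics.camera(name): name is "side" or "top" or "wrist"; returns (picture, depth): 480x640x3 uint8, red, green, blue; 480x640 float32, m along the optical axis (not along the pixel's ray), 0 where there is no reading.
- optics.camera_model(name): a dict with "fx", "fy", "cx", "cy" (pixels), "extrinsics" (4x4, takes a point from camera to world coordinates). Camera axes: x right, y up, looking along -z (the intrinsics and any distortion apply to the point x, -y, -z); pixel columns grow to the right and rows downward; lengths in m; the calibration is good to about 2 mm. A picture is of the moment at which its call begins: read the wrist's pose just before it. camera_model takes no time and is no camera call; for the wrist camera it gives the pose at the moment of the call.
- order.job_done(): hands the job in, once; it reports no verdict.
Trained networks look in the newest picture that a camera, given by its name, has taken for a name from the list of things; names that differ only in an ending like _2 or _b are one class to them, and where a whole thing is asked for, a point or a joint stands for the part that bears it (a point fixed in the world has none). Each returns a list of dicts, best first, with "p" (0 to 1); they miss things now and then, are a little off and sometimes report something else, mostly with a low value. They report only what shows in the picture. A call takes as long as a camera call.
- spotter.look_for(name, camera): "at" ([x, y, z] in m, in world coordinates, good to about 4 mm: the middle of the surface that is visible of it).
The state is a dict: "clock": time; "qpos": joint angles; "joint_velocities": joint speeds; "joint_torque": joint torques, N m; "position": TCP position; "tool_rot": TCP orientation; "force": force on the tool from outside, world axes, zero at the start; "moment": the same for the moment, N m; "finger_gap": finger opening in m.
Only numpy, scipy, OpenCV 4.12 (cv2) and the standard library are available. Lean on these libraries where they do the work, as an engineer would, in place of code of your own. Each camera call takes 0.05 s, during which the arm holds its last target.

## Working session

There is one attempt and no reset: what is moved stays moved. The work goes in short steps, Python scripts to look and compute and a shell command to move; the robot and the scene stay as the last step left them, time stands still between calls to the robot, and variables do not carry over. Pictures are saved under pics/ and viewed, and the job is handed in when it is done.

```bash
ls; mkdir -p pics; python3 - <<'E'
from plant import arm, optics, order, spotter
import cv2
o=arm.get_obs(); print(o['clock'],o['position'],o['tool_rot'],o['force'],o['finger_gap'],arm.pinch_z)
for c in ['top','side']:
    p,d=optics.camera(c); cv2.imwrite(f'pics/{c}0.png',p[:,:,::-1])
    for n in ['blue_fastener','slot','yellow_plug','white_plug']:
        try: print(c,n,[(r['at'],r['p']) for r in spotter.look_for(n,c)[:2]])
        except Exception as e: print(n,e)
E
```

```text
pics
0.0 [0.24374373 0.60189184 0.23039828] [-1.79891765e+02  1.73117174e-03  1.57951813e+02] [ 0.08842713  0.07494776 -0.35775916] 0.08533888533761157 0.0187
top blue_fastener [([0.6282, -0.2067, 0.0494], 0.61)]
top slot [([0.5641, 0.2326, 0.106], 0.58)]
top yellow_plug []
top white_plug [([0.5347, -0.2222, 0.0488], 0.86)]
side blue_fastener [([0.6298, -0.1973, 0.0649], 0.66)]
side slot [([0.5666, 0.2727, 0.1075], 0.71)]
side yellow_plug [([0.4558, -0.2214, 0.0609], 0.76)]
side white_plug [([0.5425, -0.2122, 0.0561], 0.94)]
```

View pics/top0.png

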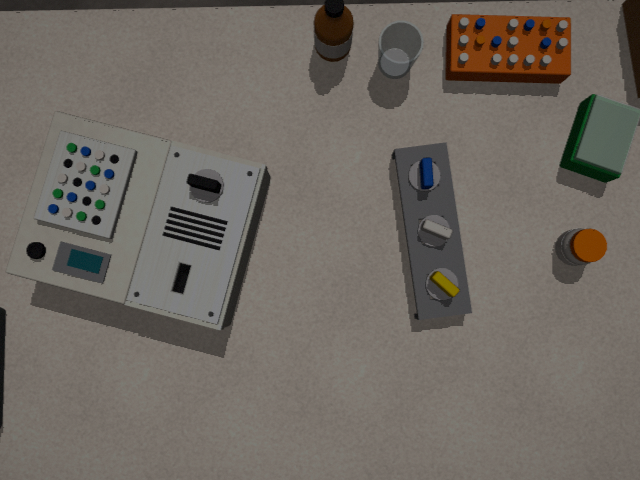

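View pics/side0.png

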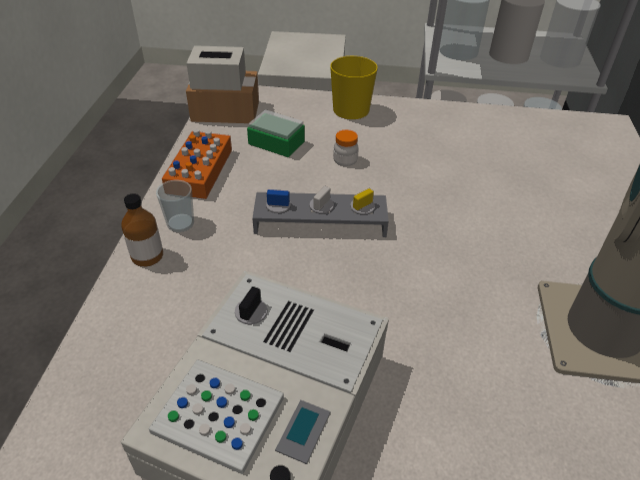

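The top view shows the blue handle at (427,173), white at (436,230) and yellow at (444,284). The empty slot is at (182,278) and the black-handled fastener at (204,183). Next I'll measure these precisely with depth.

```bash
cat > h.py <<'E'
import numpy as np
from plant import arm, optics, order, spotter
import cv2
def world(c,us,vs,z=None,d=None,M=None):
    M=M or optics.camera_model(c); E=np.array(M['extrinsics'])
    us=np.asarray(us,float);vs=np.asarray(vs,float)
    K=np.array([[M['fx'],0,M['cx']],[0,M['fy'],M['cy']],[0,0,1]])
    dist=M.get('distortion',M.get('dist',None))
    n=cv2.undistortPoints(np.stack([us,vs],-1).reshape(-1,1,2),K,None if dist is None else np.array(dist,float)).reshape(-1,2)
    r=np.stack([n[:,0],-n[:,1],-np.ones(len(n))],-1)
    R=E[:3,:3];t=E[:3,3]; w=r@R.T
    s=(z-t[2])/w[:,2] if z is not None else np.asarray(d)
    return t+w*np.asarray(s)[:,None]
def rect(P):
    (c,s,a)=cv2.minAreaRect((P[:,:2]*1000).astype(np.float32))
    b=cv2.boxPoints((c,s,a)); e1=b[1]-b[0];e2=b[2]-b[1]
    L=e1 if np.linalg.norm(e1)>np.linalg.norm(e2) else e2
    return np.round(c,1),np.round(s,1),round(float(np.degrees(np.arctan2(L[1],L[0]))%180),1)
E
python3 - <<'E'
from h import *
print({k:v for k,v in optics.camera_model('top').items()})
for c,slotbox,bb in [('top',(165,255,200,300),(405,145,450,200)),('side',(315,328,355,355),(260,185,295,215))]:
    p,d=optics.camera(c); 
    hsv=cv2.cvtColor(p,cv2.COLOR_RGB2HSV)
    x0,y0,x1,y1=bb
    m=np.zeros(d.shape,bool); m[y0:y1,x0:x1]=True
    mb=m&(hsv[...,0]>100)&(hsv[...,0]<130)&(hsv[...,1]>130)
    v,u=np.nonzero(mb); W=world(c,u,v,d=d[v,u]); print(c,'blue',len(u),u.mean(),v.mean(),np.median(W,0),W[:,2].max())
    top=W[:,2]>0.074
    if c=='top':
        print(rect(world(c,u,v,z=.080)))
    print('toppts',top.sum(),rect(W[top]),W[top].mean(0))
    x0,y0,x1,y1=slotbox
    m[:]=False; m[y0:y1,x0:x1]=True
    ms=m&(hsv[...,2]<60)
    v,u=np.nonzero(ms); 
    W=world(c,u,v,z=.108);print('slot',len(u),rect(W),W.mean(0))
    # neighbourhood plate z
    v,u=np.nonzero(m&~ms);W=world(c,u,v,d=d[v,u]);print('plate z',np.median(W[:,2]))
E
```

```text
{'fx': 590.0750251028414, 'fy': 590.0750251028414, 'cx': 319.7689534439789, 'cy': 234.55070118403358, 'extrinsics': array([[-0.01705688,  0.99606685, -0.08694767,  0.45646885],
       [-0.99983216, -0.01757352, -0.00517984, -0.04422756],
       [-0.00668745,  0.08684472,  0.99619941,  0.99672723],
       [ 0.        ,  0.        ,  0.        ,  1.        ]])}
top blue 357 426.0700280112045 172.9075630252101 [ 0.63054193 -0.20788005  0.08171756] 0.9967272327129174
(array([ 630.7, -208.1]), array([18.8, 47.8]), 179.0)
toppts 307 (array([ 546.4, -140.6]), array([ 37.6, 261. ]), 141.2) [ 0.63080764 -0.20778264  0.08773555]
slot 335 (array([472.6, 170.5]), array([17.3, 43.7]), 164.1) [0.47244381 0.17048002 0.108     ]
plate z 0.10809853347975368
side blue 316 277.5632911392405 197.4620253164557 [ 0.63162576 -0.20278383  0.071538  ] 0.809094311057828
toppts 134 (array([526.3, 237.4]), array([ 43.4, 929.9]), 103.4) [ 0.63042648 -0.19837781  0.08603719]
slot 184 (array([472.1, 174.5]), array([12.4, 41.6]), 164.4) [0.47193898 0.1745645  0.108     ]
plate z 0.10831747611194809
```

```bash
cat >> h.py <<'E'
from scipy.spatial.transform import Rotation as Rot
def go(target,yaw):
    o=arm.get_obs(); R=Rot.from_euler('xyz',o['tool_rot'],degrees=True); 
    T=Rot.from_euler('xyz',[180,0,yaw],degrees=True)
    print('clk',round(o['clock'],2),'pos',np.round(o['position'],4),'rot',np.round(o['tool_rot'],2),'gap',o['finger_gap'],'F',np.round(o['force'],1))
    print('shift mm',np.round(R.inv().apply(np.array(target)-o['position'])*1000,1),'turn',np.round((R.inv()*T).as_rotvec(degrees=True),2))
E
python3 - <<'E'
from h import *
go([.631,-.208,.20],179)
E
```

```text
clk 0.6 pos [0.244  0.6025 0.2313] rot [180.    -0.   157.95] gap 0.08561402588357327 F [0.2 0.2 0.8]
shift mm [-663.  -605.9   31.3] turn [  0.    -0.   -21.05]
```

```bash
python3 -m creep '[-36,-33,2,0,0,-3,0, -73,-67,4,0,0,-6,0, -110,-100,6,0,0,-9,0, -146,-133,8,0,0,-12,0, -183,-167,9,0,0,-15,0, -220,-201,11,0,0,-18,0, -257,-235,13,0,0,-21,0, -294,-269,15,0,0,-21,0, -330,-302,17,0,0,-21,0, -367,-335,19,0,0,-21,0, -404,-369,21,0,0,-21,0, -440,-402,22,0,0,-21,0]' 30; python3 - <<'E'
from h import *
go([.631,-.208,.20],179)
E
```

```text
clock: 1.8
position: [0.5017, 0.0627, 0.2095]
tool_rot: [180.0, 0.0, 178.9]
force: [0.8, 0.8, -0.3]
finger_gap: 0.0851
clk 1.8 pos [0.5017 0.0627 0.2095] rot [1.7999e+02 4.0000e-02 1.7895e+02] gap 0.08513969930763281 F [ 0.8  0.8 -0.3]
shift mm [-134.3 -268.3    9.5] turn [ 0.01  0.04 -0.05]
```

```bash
python3 -m creep '[-19,-38,2,0,0,0,0, -38,-76,3,0,0,0,0, -57,-114,4,0,0,0,0, -76,-152,6,0,0,0,0, -95,-190,8,0,0,0,0, -114,-228,9,0,0,0,0, -130,-260,10,0,0,0,0, -134,-268,10,0,0,0,0, -134,-268,10,0,0,0,0, -134,-268,10,0,0,0,0]'; python3 - <<'E'
from h import *
go([.631,-.208,.20],179)
M=optics.camera_model('wrist'); p,d=optics.camera('wrist'); cv2.imwrite('pics/w1.png',p[:,:,::-1])
hsv=cv2.cvtColor(p,cv2.COLOR_RGB2HSV)
mb=(hsv[...,0]>100)&(hsv[...,0]<130)&(hsv[...,1]>130)
n,l,s,ct=cv2.connectedComponentsWithStats(mb.astype(np.uint8)); k=1+s[1:,4].argmax()
v,u=np.nonzero(l==k); print(s[k],ct[k]); W=world('wrist',u,v,d=d[v,u],M=M); W=W[(W[:,2]>.076)&(W[:,2]<.09)]
print(rect(W),W.mean(0))
print(spotter.look_for('blue_fastener','wrist'))
E
```

```text
clock: 2.8
position: [0.6296, -0.2038, 0.1991]
tool_rot: [179.9, -0.1, 179.0]
force: [-0.6, -0.1, 0.4]
finger_gap: 0.0851
clk 2.8 pos [ 0.6296 -0.2038  0.1991] rot [ 1.7990e+02 -5.0000e-02  1.7903e+02] gap 0.08513309077908933 F [-0.6 -0.1  0.4]
shift mm [-1.5 -4.2 -0.9] turn [ 0.1  -0.05  0.03]
[ 306  201   28   76 1766] [319.51755379 238.77633069]
(array([ 630.8, -209.5]), array([45.5, 15.4]), 2.1) [ 0.6296435  -0.2094762   0.08158005]
[]
```

View pics/w1.png

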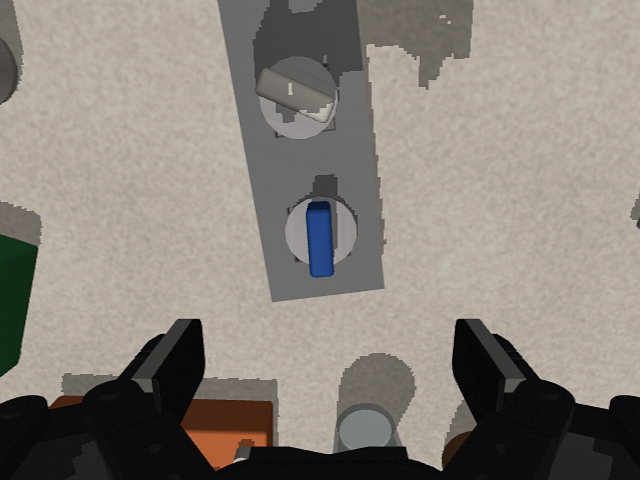

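The wrist view shows the blue handle at (320,239), between the open fingers and close to aligned. The white plug is well clear at (295,95). I'll descend, with tool yaw about 181.5.

```bash
python3 - <<'E'
from h import *
go([.631,-.209,.055],181.5)
E
python3 -m creep '[-1.5,-5,30,0,0,-2.5,0, -1.5,-5,60,0,0,-2.5,0, -1.5,-5,90,0,0,-2.5,0, -1.5,-5,105,0,0,-2.5,0, -1.5,-5,105,0,0,-2.5,0, -1.5,-5,105,0,0,-2.5,0]'; python3 - <<'E'
from h import *
go([.631,-.209,.055],181.5)
E
```

```text
clk 2.9 pos [ 0.6298 -0.2032  0.1994] rot [ 1.7992e+02 -2.0000e-02  1.7910e+02] gap 0.08560023762758853 F [-0.6 -0.3 -0.1]
shift mm [ -1.3  -6.  144.4] turn [ 0.08 -0.02 -2.4 ]
clock: 3.5
position: [0.6321, -0.2102, 0.0953]
tool_rot: [-180.0, 0.1, -178.5]
force: [0.1, -0.4, 0.2]
finger_gap: 0.0853
clk 3.5 pos [ 0.6321 -0.2102  0.0953] rot [-1.7999e+02  7.0000e-02 -1.7850e+02] gap 0.08526708786262252 F [ 0.1 -0.4  0.2]
shift mm [ 1.1  1.3 40.3] turn [-0.01  0.07  0.  ]
```

```bash
python3 -m creep '[1,1,20,0,0,0,0, 1,1,40,0,0,0,0, 1,1,40,0,0,0,0, 1,1,40,0,0,0,0.5, 1,1,40,0,0,0,1, 1,1,40,0,0,0,1, 1,1,40,0,0,0,1, 1,1,40,0,0,0,1, 1,1,40,0,0,0,1, 1,1,40,0,0,0,1, 1,1,40,0,0,0,1]' 50; python3 - <<'E'
from h import *
p,d=optics.camera('wrist'); cv2.imwrite('pics/w2.png',p[:,:,::-1])
p,d=optics.camera('side'); cv2.imwrite('pics/s2.png',cv2.resize(p[100:340,150:470,::-1],(640,480)))
E
```

```text
clock: 4.6
position: [0.6309, -0.2099, 0.055]
tool_rot: [-180.0, 0.1, -178.6]
force: [0.2, 0.0, 6.1]
finger_gap: 0.0149
```

View pics/w2.png

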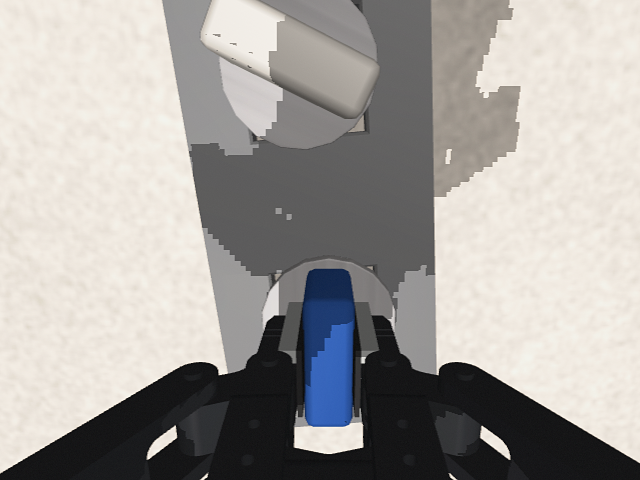

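Gripped at 14.9 mm, with the handle centred between the pads (330,345). Next is the lift.

```bash
python3 -m creep '[0,0,-15,0,0,0,1, 0,0,-45,0,0,0,1, 0,0,-90,0,0,0,1, 0,0,-135,0,0,0,1, 0,0,-135,0,0,0,1, 0,0,-135,0,0,0,1]'; python3 - <<'E'
from h import *
go([.4725,.171,.19],164.1)
M=optics.camera_model('wrist');p,d=optics.camera('wrist'); cv2.imwrite('pics/w3.png',p[:,:,::-1])
p,d=optics.camera('side'); cv2.imwrite('pics/s3.png',cv2.resize(p[100:340,150:470,::-1],(640,480)))
E
```

```text
clock: 5.3
position: [0.6309, -0.2099, 0.1912]
tool_rot: [-179.9, 0.1, -178.6]
force: [-0.1, 0.7, -1.5]
finger_gap: 0.0155
clk 5.3 pos [ 0.6309 -0.2099  0.1912] rot [-1.7995e+02  1.5000e-01 -1.7855e+02] gap 0.015521960128842886 F [-0.1  0.7 -1.5]
shift mm [148.7 384.8   0.5] turn [-0.03  0.16 17.35]
```

View pics/s3.png

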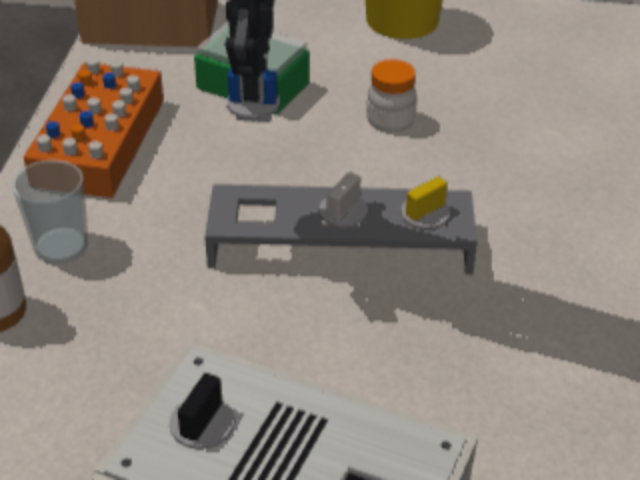

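View pics/w3.png

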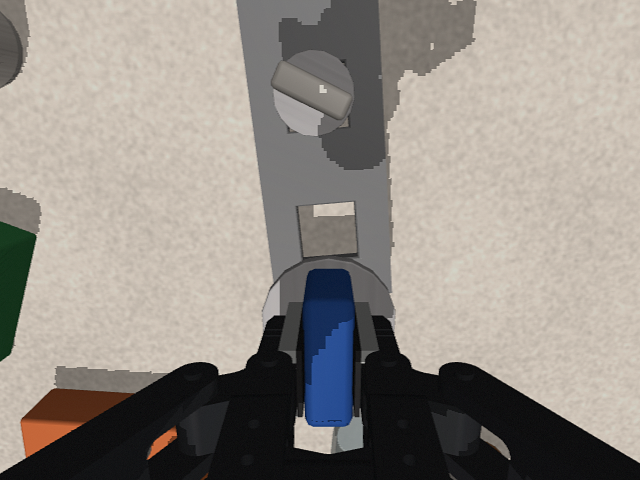

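The fastener hangs straight in the grip, and its old hole shows at (327,230). Both plugs are undisturbed. Now I'll carry it to a point above the slot.

```bash
python3 -m creep '[10,27,0,0,0,2,1, 25,65,0,0,0,4,1, 40,104,0,0,0,6,1, 55,142,0,0,0,8,1, 70,180,0,0,0,10,1, 85,219,0,0,0,12,1, 100,258,0,0,0,14,1, 115,297,0,0,0,16,1, 130,336,0,0,0,17,1, 143,370,0,0,0,17,1, 149,385,0,0,0,17,1, 149,385,0,0,0,17,1]'; python3 -m creep '[0,0,0,0,0,0,1, 0,0,0,0,0,0,1]'; python3 - <<'E'
from h import *
go([.4725,.171,.19],164.1)
M=optics.camera_model('wrist');p,d=optics.camera('wrist'); cv2.imwrite('pics/w4.png',p[:,:,::-1]);np.savez('w4.npz',p=p,d=d,E=M['extrinsics'])
m=np.zeros(d.shape,bool); m[160:258,270:390]=1
g=cv2.cvtColor(p,cv2.COLOR_RGB2GRAY)
for th in (45,60,80):
    n,l,s,ct=cv2.connectedComponentsWithStats((m&(g<th)).astype(np.uint8))
    k=1+s[1:,4].argmax(); v,u=np.nonzero(l==k); W=world('wrist',u,v,z=.108,M=M); print(th,s[k],ct[k],rect(W),W.mean(0))
E
```

```text
clock: 6.6
position: [0.4693, 0.174, 0.188]
tool_rot: [-179.9, -0.2, 164.8]
force: [0.8, 0.7, 0.2]
finger_gap: 0.0153
clock: 6.8
position: [0.4719, 0.1696, 0.1888]
tool_rot: [-179.9, -0.0, 164.3]
force: [-0.3, 0.4, -0.9]
finger_gap: 0.015
clk 6.8 pos [0.4719 0.1696 0.1888] rot [-1.7991e+02 -2.0000e-02  1.6432e+02] gap 0.01504732420634158 F [-0.3  0.4 -0.9]
shift mm [-0.2  1.5 -1.2] turn [-0.09 -0.02  0.22]
45 [ 317  217   32   41 1226] [332.1411093  236.22267537] (array([460.1, 174.5]), array([16.7, 22.7]), 163.9) [0.45963845 0.17454243 0.108     ]
60 [ 316  217   33   41 1250] [332.3424 236.1928] (array([460.2, 174.4]), array([17.4, 22.7]), 164.4) [0.4596522  0.17465219 0.108     ]
80 [ 316  217   33   41 1306] [332.03675345 236.68683002] (array([460.1, 174.3]), array([17.5, 22.7]), 164.4) [0.45987974 0.1744155  0.108     ]
```

View pics/w4.png

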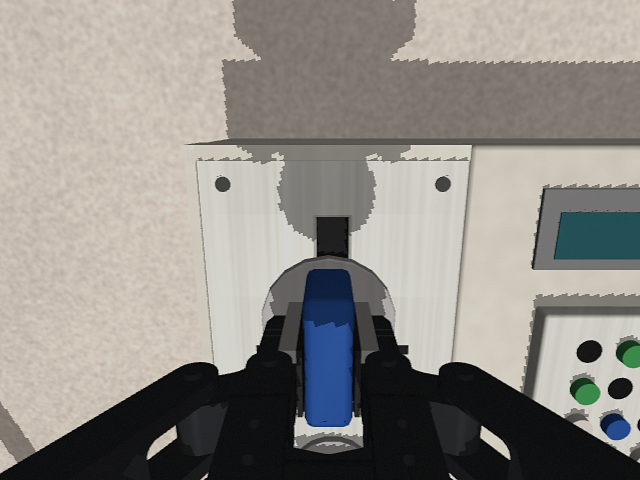

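The far end of the slot shows at (332,217), directly ahead of the crossbar and parallel to it. The wrist puts the slot centre at about (470.3,171.5), and the top camera puts it at (472.6,170.5). I'll descend.

```bash
python3 -m creep '[0.5,1.2,25,0,0,0,1, 0.5,1.2,45,0,0,0,1, 0.5,1.2,50,0,0,0,1, 0.5,1.2,54,0,0,0,1, 0.5,1.2,58,0,0,0,1, 0.5,1.2,62,0,0,0,1, 0.5,1.2,62,0,0,0,1, 0.5,1.2,62,0,0,0,1]'; python3 - <<'E'
from h import *
go([.4717,.171,.118],164.2)
p,d=optics.camera('side'); cv2.imwrite('pics/s5.png',cv2.resize(p[240:420,220:460,::-1],(800,600)))
E
```

```text
clock: 7.65
position: [0.4717, 0.1728, 0.1276]
tool_rot: [180.0, 0.0, 164.5]
force: [-0.4, -0.1, -1.4]
finger_gap: 0.0151
clk 7.65 pos [0.4717 0.1728 0.1276] rot [1.7998e+02 2.0000e-02 1.6446e+02] gap 0.015053838403894033 F [-0.4 -0.1 -1.4]
shift mm [-0.5 -1.7  9.6] turn [0.02 0.02 0.26]
```

View pics/s5.png

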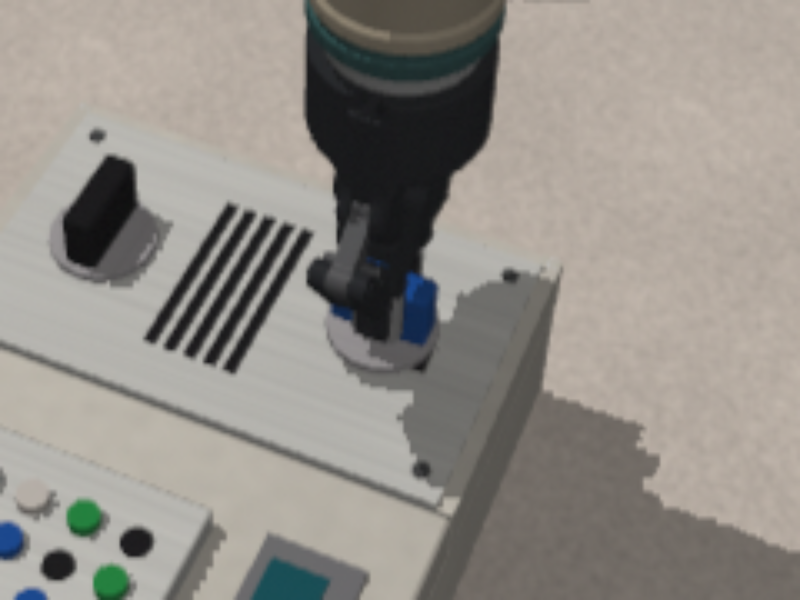

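It's in the slot with no contact force: the foot is about 8 mm below the cover surface, and the flange at (385,345) is still raised. I'll press it home.

```bash
python3 -m creep '[0,-1,4,0,0,0,1, 0,-1,7,0,0,0,1, 0,-1,9,0,0,0,1, 0,-1,11,0,0,0,1, 0,-1,11,0,0,0,1, 0,-1,11,0,0,0,1]'
```

```text
clock: 8.3
position: [0.471, 0.1716, 0.1179]
tool_rot: [180.0, 0.0, 164.4]
force: [-3.6, -0.3, 19.3]
finger_gap: 0.0154
```

The flange seated at TCP z=0.118, as predicted, with 19 N of reaction. I'll ease off slightly and turn it, after checking joint 7's margin.

```bash
python3 -c "
from plant import arm;print(arm.get_obs()['qpos'])"
python3 -m creep '[0,0,-0.5,0,0,8,1, 0,0,-0.5,0,0,16,1, 0,0,-0.5,0,0,24,1, 0,0,-0.5,0,0,32,1, 0,0,-0.5,0,0,40,1, 0,0,-0.5,0,0,48,1, 0,0,-0.5,0,0,56,1, 0,0,-0.5,0,0,64,1, 0,0,-0.5,0,0,72,1, 0,0,-0.5,0,0,80,1, 0,0,-0.5,0,0,86,1, 0,0,-0.5,0,0,91,1]'; python3 -m creep '[0,0,0,0,0,0,1, 0,0,0,0,0,0,1]'; python3 - <<'E'
from h import *
p,d=optics.camera('side'); cv2.imwrite('pics/s6.png',cv2.resize(p[240:420,220:460,::-1],(800,600)))
p,d=optics.camera('wrist'); cv2.imwrite('pics/w6.png',p[:,:,::-1])
print(arm.get_obs()['qpos'])
E
```

```text
[-24.79522879  33.95262645   2.30843542 116.57500304  -2.63981621
  29.50702176  53.86106503]
clock: 9.5
position: [0.473, 0.1716, 0.118]
tool_rot: [179.8, -0.1, 73.2]
force: [0.1, -0.9, 9.3]
finger_gap: 0.015
clock: 9.7
position: [0.473, 0.1717, 0.118]
tool_rot: [179.8, -0.1, 73.4]
force: [0.8, -0.7, 9.9]
finger_gap: 0.0147
[-41.73759654  37.02294617  28.03118074 116.94325306 -31.13736373
  33.13114196  -8.50771586]
```

View pics/s6.png

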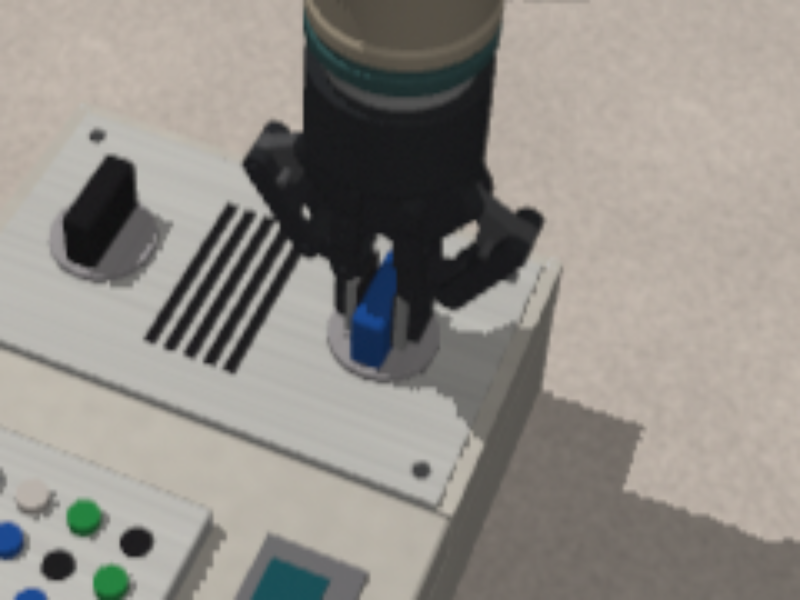

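View pics/w6.png

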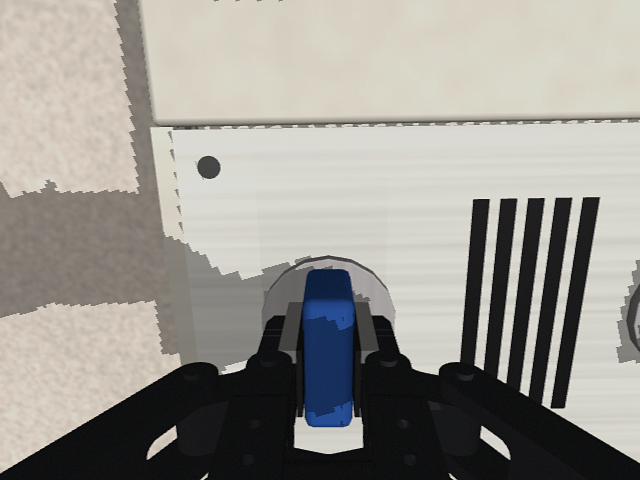

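The handle now lies across the slot, parallel to the black one, with the flange down at (385,345). I'll release and retreat.

```bash
python3 -m creep '[0,0,-0.5,0,0,0,0.8, 0,0,-0.5,0,0,0,0.6, 0,0,-0.5,0,0,0,0.4, 0,0,-0.5,0,0,0,0.4, 0,0,-0.5,0,0,0,0.4, 0,0,-20,0,0,0,0.4, 0,0,-50,0,0,0,0.4, 0,0,-90,0,0,0,0.4, 0,0,-130,0,0,0,0.4, 0,0,-130,0,0,0,0.4]'; python3 -m creep '[-40,0,0,0,0,0,0.4, -80,0,0,0,0,0,0.4, -120,0,0,0,0,0,0.4, -160,0,0,0,0,0,0.4, -160,0,0,0,0,0,0.4, -160,0,0,0,0,0,0.4]'; python3 - <<'E'
from h import *
print(arm.get_obs()['force'])
for c,bb in [('top',(140,240,260,330)),('side',(300,300,370,365))]:
    p,d=optics.camera(c); cv2.imwrite(f'pics/{c}7.png',cv2.resize(p[240:420,220:460,::-1],(800,600)) if c=='side' else p[:,:,::-1])
    hsv=cv2.cvtColor(p,cv2.COLOR_RGB2HSV); x0,y0,x1,y1=bb
    m=np.zeros(d.shape,bool); m[y0:y1,x0:x1]=True
    v,u=np.nonzero(m&(hsv[...,0]>100)&(hsv[...,0]<130)&(hsv[...,1]>130)); 
    if len(u)<20: print(c,len(u)); continue
    W=world(c,u,v,d=d[v,u]); W=W[W[:,2]<.2]; T=W[W[:,2]>.138]
    print(c,len(u),rect(T),np.median(T,0)); 
    for n in ['blue_fastener','yellow_plug','white_plug']: print(n,[(r['at'],r['p']) for r in spotter.look_for(n,c)[:2]])
E
```

```text
clock: 10.8
position: [0.4744, 0.1721, 0.2513]
tool_rot: [179.6, -0.3, 73.4]
force: [0.4, 0.5, 0.1]
finger_gap: 0.0515
clock: 11.4
position: [0.4252, 0.0179, 0.2466]
tool_rot: [-180.0, -0.0, 73.3]
force: [0.5, 0.6, 0.5]
finger_gap: 0.051
[0.50155796 0.61385055 0.52218919]
top 113 (array([477. , 182.6]), array([14.9, 15.6]), 161.2) [0.47759878 0.18246876 0.14462398]
blue_fastener [([0.4801, 0.1833, 0.1471], 0.53)]
yellow_plug [([0.4545, -0.2272, 0.0562], 0.9)]
white_plug [([0.5357, -0.2221, 0.0505], 0.65)]
side 430 (array([472.2, 171.5]), array([45. , 15.3]), 74.2) [0.47237016 0.17454454 0.14506667]
blue_fastener [([0.4706, 0.1805, 0.1183], 0.89)]
yellow_plug [([0.4503, -0.2243, 0.0505], 0.79)]
white_plug [([0.4712, 0.1824, 0.1208], 0.61), ([0.5403, -0.2126, 0.0538], 0.57)]
```

View pics/side7.png

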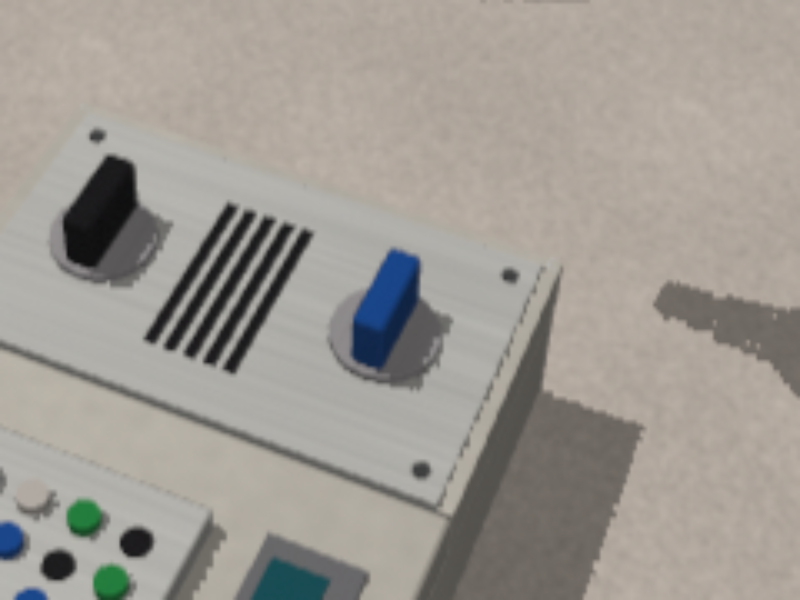

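View pics/top7.png

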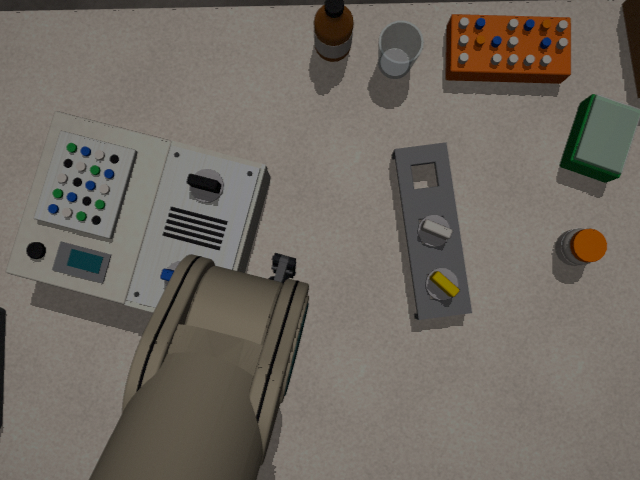

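The side view shows the fastener at (385,310), standing flush and parallel to the black one. Its handle top is at z=0.145, as expected, the centre is at (0.472,0.1715), and the angle is 74.2° against the slot's 164.1°. The plugs haven't moved and the arm is clear.

```bash
python3 -c "
from plant import order,arm
print(arm.get_obs()['joint_velocities']);order.job_done()"
```

```text
[ 0.22498334 -0.21119379  0.2385331  -0.00060078 -0.03018427  0.12719834
  0.08862073]
the job is handed in; nothing more can be done
```

The blue fastener is in the slot, pushed home, turned about 91° so it is locked, and released. I handed the job in with the clock at about 11.8 s of the 42 s allowed.

**Seating:** the flange met the cover at the expected height with about 19 N of push.

**Last checks (side camera):**

| Check | Measured | Expected |
|---|---|---|
| Handle top height | 0.145 m | 0.145 m |
| Handle centre | (0.472, 0.1715) m | slot centre about (0.472, 0.171) m |
| Handle angle | 74.2° | slot runs at 164.1°, so the handle is about 90° across it |

**Plugs and arm:** the yellow and white plugs stand upright in their holes, unmoved within what the cameras can resolve. The arm is well clear of everything.

**Disagreements:**
- **Top camera:** the arm hid most of the fastener in the final picture, so its position from there (0.477, 0.183) covers only one end of the handle and I discounted it.
- **Side-camera network:** it also reported a "white_plug" at the slot (p 0.61), which is the blue fastener misread. The real white plug was found in the rack.
- **Slot position:** the top and wrist cameras differed by about 2 mm, well inside the slot's clearance.

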